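# Empty a casting, seat it on the slide and hold it at the detent

## Task

Tip all four tumbling balls out of the aluminium casting into the blue tray, then stand the casting upright in the black nest ring on the slide's carriage and let go of it. Then take the carriage by its red handle and slide it along the rail until its spring ball clicks into the notch of the yellow block, without running on past the notch, and finish while still gripping the handle there. The balls stay in the tray, and the other things on the table are left where they are.

Things in the scene. Friction and masses are not known exactly. Their poses are not given: they have to be found in the camera images.
- shell: the casting: an open-topped plain round aluminium cup, 56 mm outside diameter, 72 mm high, wall 4 mm, floor 5 mm, 0.14 to 0.28 kg, four balls loose inside; origin at the centre of its underside, z to its mouth. Tipped well past level (about 115 degrees) the balls roll out over the lower edge of the mouth; gripped near the rim (10 to 15 mm below it) they pass between mouth and gripper body
- shell_mid (a point): centre of the casting, half-way up (36 mm above its underside)
- shell_foot (a point): centre of the casting's underside
- ball0_center (a point): centre of a ceramic tumbling ball, 16 mm diameter, 12 g, white; starts inside the casting
- ball1_center (a point): the same, reddish brown
- ball2_center (a point): the same, white
- ball3_center (a point): the same, reddish brown
- tray_in (a point): centre of the inner floor (5 mm above the table) of the fixed blue tray, 210 mm (its x) by 170 mm (its y) outside, walls 5 mm thick and 45 mm high
- carriage: the aluminium carriage, 120 mm (its x) by 86 mm (its y) plus the handle foot on its -x side; it slides on the rail only, along its own -y axis, up to 200 mm of travel, with about 2 N of friction. Its origin lies on the table under the centre of the nest; its top is 45 mm above the table
- handle (a point): grip point of the carriage's upright red handle: a bar 14 mm thick along the carriage's y (the slide direction), 24 mm along its x; the bar's top is 119 mm and this point 99 mm above the table. It lies 80 mm from the nest's centre, on the side of the robot
- nest (a point): centre of the nest floor on the carriage's top (45 mm above the table), inside a black ring of 64 mm inner diameter standing 8 mm high: the casting stands in it with 4 mm of play all round
- index (a point): tip axis of the carriage's spring ball (10 mm diameter), on the +x side of the carriage, 75 mm from the nest's centre, 36.5 mm above the table
- notch (a point): the notch between two steel ribs of the fixed yellow block beside the rail (top 50 mm above the table, black line on it); axes parallel to the carriage's. The index point lies here when the spring ball sits in the notch; it starts 60 to 150 mm to the +y side. The first rib is met 11 mm before: the push rises to about 8 N, falls off 6 mm before, and the ball snaps in; leaving it takes as much
- ref_sphere: bystander: black post 135 mm high with a white sphere on top, 60 mm foot
- v_block: bystander: dark steel V-block, 60 by 50 by 44 mm
- ring_gauge: bystander: steel ring gauge lying flat, 60 mm diameter, 18 mm high
- gauge_box: bystander: open wooden gauge-block box, 90 by 140 by 30 mm
- probe_key: bystander: screwdriver lying on the table, 140 mm long
- oil_jar: bystander: closed jar, 56 mm diameter, 80 mm high
- done_casting: bystander: finished dark stepped casting, 56 mm diameter, 70 mm high
There are look-alikes about, which are no part of the job. Leave any purple look-alike of the shell alone.

How it is judged:
By the outcome, as a careful person would: the job done as asked, in the order asked, and still so for the second after the job is handed in, while the arm keeps its last pose, push and grip.
It also fails if it takes over 61 s, if anything falls off the work surface, if the arm or the gripper's body presses on something with over 40 N, if the wrist force passes 120 N, or if a joint passes its speed limit or range.

## Robot

A 6-joint arm with a two-finger parallel gripper is mounted at the origin on the work surface. World frame = base frame: x ahead of the robot, y to its left, z up, the work surface at z = 0. Lengths are in mm, angles in rad, forces in N, time in s.
With the tool pointing down it reaches from about 275 to 750 mm from the base axis. Payload 10.2 kg.
Tool frame: the origin (TCP) lies between the finger pads; the fingertips stand 11 mm ahead of it and the grasp point (between the pads) lies 8 mm behind it; z points along the fingers, y is the line along which they close (so a half turn about z gives the same grasp; the last joint's range is limited). The gripper opens to 85 mm and grips with 20 to 120 N. Pads are 22 mm wide; open, the fingers measure 114 mm over their backs; the gripper's body (76 mm by 85 mm) begins 54 mm behind the grasp point. The pads swing forward as they close: fully open they stand 13 mm farther back than shut.
Start: joints at [0.924, 0.313, 1.498, -0, 1.331, -0.223], TCP at [215.907, 478.555, 242.294] pointing down, gripper open.
Joint ranges: [-2.94, 2.94], [-0.97, 2.17], [0.19, 2.56], [-1.23, 4.37], [0.02, 3.11], [-2.88, 2.88]. Speed limits (rad/s): [2.39, 2.39, 3.01, 3.14, 3.14, 3.14].

## Interface

Orientations are given as a unit quaternion [w, x, y, z].
In Python, from rig import sense, eyes, finish_job gives the robot as it stands.
- The arm moves only by the shell command python3 -m jog 'ROWS' [FORCE]. ROWS is JSON, a list of rows, each a list of 7 numbers: the shift along the tool's x, y, z in m, then the turn, a rotation vector about the tool's x, y, z in rad, then the finger opening in m, from 0 to 0.0854. In form: [[dx, dy, dz, rx, ry, rz, gripper], ...]. A call has 1 to 5 rows; each row shifts and turns the commanded pose from where the row before left it, along the tool's axes as they then stand; what a row does not reach is not made up. A row lasts 1/10 s, in which the tool goes at most 50 mm and 8.59 degrees, less where a joint would pass 70% of its speed; a pose out of reach is approached as far as the arm can. A call is refused whole if a number of a shift passes 0.05 or a number of a turn 0.15, either way. A call with a gripper value outside its range is refused whole. The fingers move at their own pace and stop on an object; FORCE is the grip in N (left out, the last holds). Time passes only in rows, so rows that do not move let the fingers close. It gives the time, the measured TCP pose, the force, the opening and the grip force at its end, in the units of the state.
- sense(): the state, without advancing time (a new reading comes with each control period).
- eyes.capture(name): name is "side" or "top"; returns the picture (400x640x3 uint8, red, green, blue); there is no depth.
- eyes.calibration(name): a dict with "fx", "fy", "cx", "cy" (pixels), "dist" ([k1, k2, p1, p2, k3] as OpenCV has them; the pictures are not rectified), "cam_to_world" (4x4, takes a point from camera to world coordinates). Camera axes: x right, y down, z forward; pixel columns grow to the right and rows downward; lengths in mm; the calibration is good to about 2 mm. A picture is of the moment at which its call begins. calibration takes no time and is no camera call.
- finish_job(): hands the job in; it is judged then, once.
The state is a dict: "time_s": time; "joints": joint angles; "dq": joint speeds; "tau": joint torques, N m; "eef_pos": TCP position; "ee_rot": TCP orientation; "force": force on the tool from outside, world axes, zero at the start; "wrist_torque": the same for the moment, N m; "grip_width": opening from 0.0 (shut) to 1.0 (fully open); "grip_force": force on a finger pad.
Only numpy, scipy, OpenCV 4.12 (cv2) and the standard library are available. Lean on these libraries where they do the work, as an engineer would, in place of code of your own. Each camera call takes 0.05 s, during which the arm holds its last target. There are 200 camera calls.

## Working session

There is one attempt and no reset: what is moved stays moved. The work goes in short steps, Python scripts to look and compute and a shell command to move; the robot and the scene stay as the last step left them, time stands still between calls to the robot, and variables do not carry over. Pictures are saved under pics/ and viewed, at most 10 in all, crops included, and the job is handed in when it is done.

```bash
mkdir -p pics; ls; python3 - <<'E'
from rig import sense, eyes
import cv2,numpy as np
s=sense();print({k:np.round(v,3).tolist() for k,v in s.items()})
for n in("top","side"):
    im=eyes.capture(n);cv2.imwrite(f"pics/{n}0.png",im[...,::-1]);c=eyes.calibration(n);print(n,{k:np.round(v,3).tolist() for k,v in c.items()})
E
```

```text
pics
{'time_s': 0.0, 'joints': [0.924, 0.313, 1.498, 0.0, 1.331, -0.223], 'dq': [-0.001, -0.0, 0.0, 0.001, -0.0, -0.001], 'tau': [0.0, -41.226, -25.975, -0.0, 0.004, -0.0], 'eef_pos': [215.73, 478.355, 241.732], 'ee_rot': [-0.0, 0.21, 0.978, -0.001], 'force': [-0.361, 0.946, 0.402], 'wrist_torque': [0.035, -0.019, -0.015], 'grip_force': 0.0, 'grip_width': 1.004}
top {'fx': 456.267, 'fy': 456.267, 'cx': 324.27, 'cy': 191.545, 'dist': [0.014, 0.0, 0.0, 0.0, 0.0], 'cam_to_world': [[-0.019, -0.982, 0.189, 367.851], [-1.0, 0.019, -0.002, 23.16], [-0.002, -0.189, -0.982, 1252.644], [0.0, 0.0, 0.0, 1.0]]}
side {'fx': 500.711, 'fy': 500.711, 'cx': 321.867, 'cy': 201.406, 'dist': [0.029, 0.0, 0.0, 0.0, 0.0], 'cam_to_world': [[0.877, -0.329, 0.352, 74.052], [-0.481, -0.594, 0.644, -912.346], [-0.003, -0.734, -0.679, 1066.31], [0.0, 0.0, 0.0, 1.0]]}
```

View pics/top0.png

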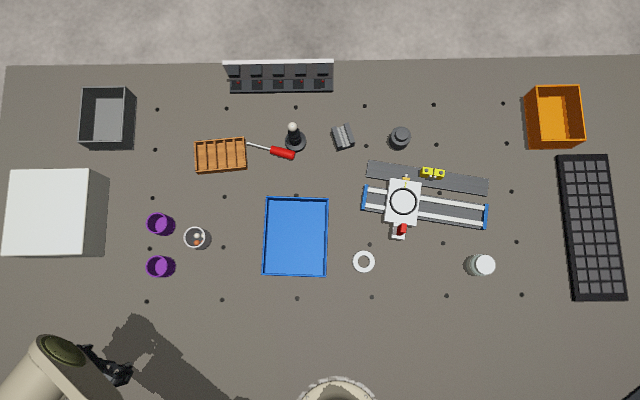

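View pics/side0.png

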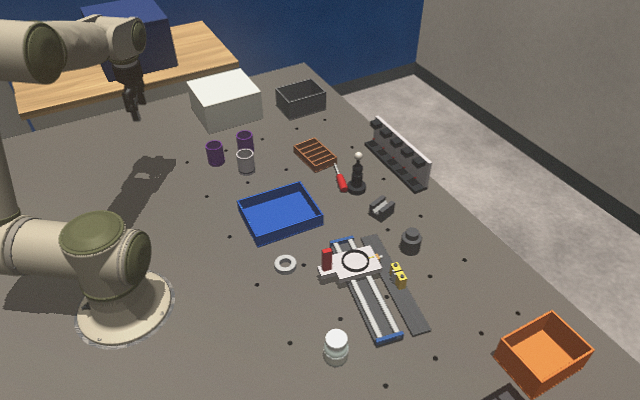

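The top view shows the casting with balls at about (195,238), purple look-alikes at (160,224) and (160,266), the tray at (296,237), the nest at (403,202), the red handle at (402,229) and the yellow block at (433,172). I'll enlarge these areas.

```bash
python3 - <<'E'
import cv2,numpy as np
t=cv2.imread("pics/top0.png");s=cv2.imread("pics/side0.png")
def crop(im,x,y,w,h,k):
    o=cv2.resize(im[y:y+h,x:x+w],None,fx=k,fy=k,interpolation=cv2.INTER_CUBIC)
    for i in range(0,w,10): cv2.line(o,(i*k,0),(i*k,6 if (x+i)%50 else 16),(0,255,255),1)
    for i in range(0,h,10): cv2.line(o,(0,i*k),(6 if (y+i)%50 else 16,i*k),(0,255,255),1)
    return o
a=crop(t,350,150,100,100,4); b=crop(s,310,230,100,100,4)
cv2.imwrite("pics/c1.png",np.hstack([a,b]))
a=crop(t,140,200,100,100,4); b=crop(s,200,120,100,100,4)
cv2.imwrite("pics/c2.png",np.hstack([a,b]))
E
```

```text
(no output)
```

View pics/c1.png

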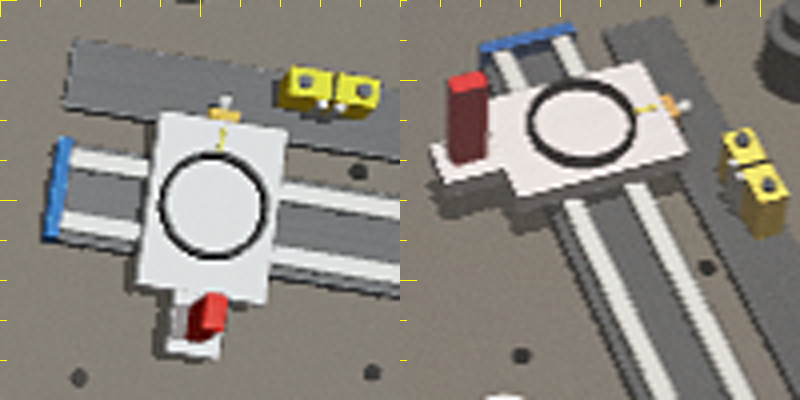

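View pics/c2.png

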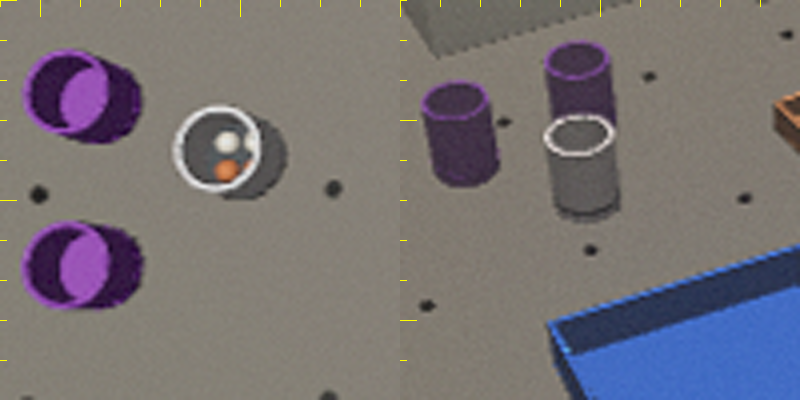

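Crops read: nest ring centre at top (403.2,201.4) and side (355.4,260.5). Handle top is at about top (403.5,226.2) and side (326.5,250.3). Spring ball is at top (406.5,175.2), with the ribs around top (432.9,176.4). Casting rim is at top (194.5,237.1) and side (244.8,153.9).

```bash
cat > h.py <<'E'
from rig import sense, eyes
import cv2,numpy as np
from scipy.spatial.transform import Rotation as R
def ray(n,p):
    c=eyes.calibration(n);K=np.array([[c['fx'],0,c['cx']],[0,c['fy'],c['cy']],[0,0,1]])
    u=cv2.undistortPoints(np.array([[p]],float),K,np.array(c['dist']))[0,0]
    T=np.array(c['cam_to_world']);return T[:3,3],T[:3,:3]@[u[0],u[1],1]
def at(n,p,z):
    o,d=ray(n,p);return (o+d*(z-o[2])/d[2]).round(1)
def tri(p,q):
    A=np.zeros((3,3));b=np.zeros(3)
    for n,x in(("top",p),("side",q)):
        o,d=ray(n,x);d=d/np.linalg.norm(d);M=np.eye(3)-np.outer(d,d);A+=M;b+=M@o
    return np.linalg.solve(A,b).round(1)
def rot():
    q=sense()['ee_rot'];return R.from_quat([q[1],q[2],q[3],q[0]])
def togo(p): # world target mm -> tool-axis shift in m
    return (rot().inv().apply(np.array(p)-sense()['eef_pos'])/1000).round(4)
E
python3 - <<'E'
from h import *
for n,a,b,z in[("nest",(403.2,201.4),(355.4,260.5),53),("handle",(403.5,226.2),(326.5,250.3),119),("shell",(194.5,237.1),(244.8,153.9),72),("index",(406.5,175.2),(382,256.5),36.5),("notch",(432.9,176.4),(395,272.5),36.5),("tray",(296,237),(280,213),5)]:
    print(n,at("top",a,z),at("side",b,z),tri(a,b))
for p in [(156.5,223),(156.5,266.3)]: print("purple",at("top",p,72))
for p in [(264,198),(327.5,199),(326,276.5),(262.5,275)]: print("tray rim",at("top",p,45))
print("rail",[at("top",p,20) for p in[(367,207),(450,216),(366,186),(450,195.5)]])
print("jar",at("top",(485,264),80),"post",at("top",(292,128),130),"ring",at("top",(364,262),18))
E
```

```text
nest [ 568.4 -189.    53. ] [ 565.6 -195.5   53. ] [ 569.4 -190.3   45.6]
handle [ 494.7 -174.9  119. ] [ 487.5 -178.4  119. ] [ 492.6 -174.8  113.7]
shell [481.9 358.2  72. ] [478.9 351.9  72. ] [482.1 360.3  65.3]
index [ 643.5 -204.7   36.5] [ 644.  -206.4   36.5] [ 644.4 -205.2   34.8]
notch [ 638.8 -276.4   36.5] [ 643.  -268.8   36.5] [ 637.3 -274.4   45.6]
tray [483.4 100.2   5. ] [487.  110.4   5. ] [482.4  99.5  16.4]
purple [520.5 458.   72. ]
purple [409.4 452.2  72. ]
tray rim [586. 183.  45.]
tray rim [580.1  12.4  45. ]
tray rim [375.6  20.4  45. ]
tray rim [382.5 185.6  45. ]
rail [array([560.3, -95.3,  20. ]), array([ 531.3, -319.9,   20. ]), array([618.9, -94.6,  20. ]), array([ 587.9, -323.9,   20. ])]
jar [ 399.3 -382.8   80. ] post [752.4 100.9 130. ] ring [412. -82.  18.]
```

```bash
python3 -m jog '[[-0.03,0,0.013,0,0,0.14,0.08],[0,0,0,0,0,0.14,0.08],[0,0,0,0,0,0.14,0.08],[0,0,0,0,0,0.14,0.08],[0,0,0,0,0,0.14,0.08]]' 40
python3 - <<'E'
from h import *
s=sense();print(np.round(s['joints'],4),np.round(s['eef_pos'],1),rot().as_matrix().round(3).tolist(),togo([481,357,150]))
E
```

```text
time_s: 0.6
eef_pos: [243.2, 466.0, 228.9]
ee_rot: [-0.0, 0.535, 0.845, -0.0]
force: [0.5, -0.5, -0.0]
grip_width: 0.933
grip_force: 0.0
[ 0.8667  0.3254  1.5163 -0.      1.3008  0.4257] [243.2 466.  228.9] [[-0.427, 0.904, -0.001], [0.904, 0.427, -0.001], [-0.0, -0.001, -1.0]] [-0.2001  0.1685  0.0789]
```

```bash
python3 -m jog '[[-0.04,0.034,0.016,0,0,0,0.08],[-0.04,0.034,0.016,0,0,0,0.08],[-0.04,0.034,0.016,0,0,0,0.08],[-0.04,0.034,0.016,0,0,0,0.08],[-0.04,0.0325,0.015,0,0,0,0.08]]' 40
python3 - <<'E'
from h import *
s=sense();print(np.round(s['joints'],4),np.round(s['eef_pos'],1),togo([481,357,150]))
a=eyes.capture("top");b=eyes.capture("side")
cv2.imwrite("pics/t1.png",np.hstack([cv2.resize(a[190:290,140:240],None,fx=4,fy=4),cv2.resize(b[80:180,200:300],None,fx=4,fy=4)])[...,::-1])
E
```

```text
time_s: 1.1
eef_pos: [462.9, 366.7, 156.0]
ee_rot: [-0.0, 0.533, 0.846, -0.0]
force: [0.2, 0.7, 0.4]
grip_width: 0.939
grip_force: 0.0
[4.7170e-01 5.3100e-01 1.4079e+00 1.0000e-04 1.2035e+00 2.4700e-02] [462.9 366.7 156. ] [-0.0166  0.0122  0.006 ]
```

View pics/t1.png

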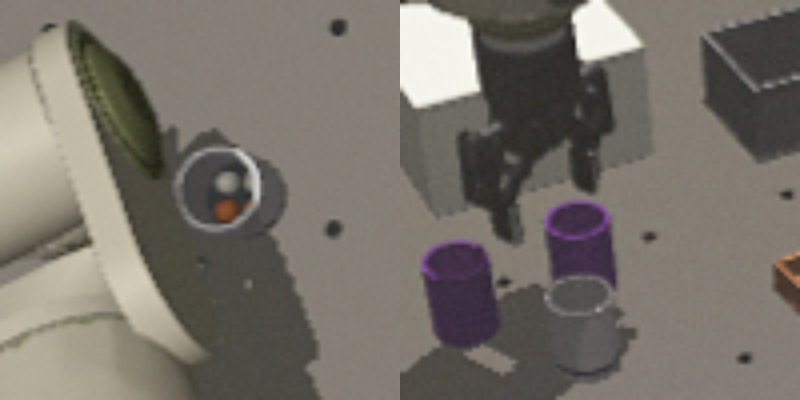

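The casting is still at its place with the open gripper above and left of it. Fingertips are at side px (226.8,140) and (247.5,127). I'll compare that with the known TCP and fit a kinematic model.

```bash
python3 - <<'E'
from h import *
for z in(140,150,158): print(z,at("side",(237,133.5),z))
# planar fit from 3 poses, tool down
P=[([.924,.313,1.498],[215.73,478.355,241.73]),([.8667,.3254,1.5163],[243.2,466.,228.9]),([.4717,.531,1.4079],[462.9,366.7,156.])]
A=[];b=[]
for q,p in P:
    r=np.hypot(p[0],p[1]);az=np.arctan2(p[1],p[0])-q[0]
    print("lateral",r*np.sin(az),"radial",r*np.cos(az))
    A+=[[np.sin(q[1]),np.sin(q[1]+q[2]),0],[np.cos(q[1]),np.cos(q[1]+q[2]),1]];b+=[r*np.cos(az),p[2]]
print(np.linalg.lstsq(np.array(A),np.array(b),rcond=None))
E
```

```text
140 [470.3 376.7 140. ]
150 [466.  362.8 150. ]
158 [462.6 351.6 158. ]
lateral 116.11592931849043 radial 511.7421517556507
lateral 116.29664346949446 radial 512.6181139188599
lateral 116.31293414454176 radial 578.9789299712792
(array([417.78852451, 393.89365989, -62.04264208]), array([0.95790098]), np.int32(3), array([2.41300627, 1.77877582, 0.11557388]))
```

```bash
python3 -m jog '[[-0.0166,0.0122,0,0,0,0,0.08],[0,0,0.03,0,0,0,0.08],[0,0,0.03,0,0,0,0.08],[0,0,0.025,0,0,0,0.08],[0,0,0,0,0,0,0.08]]' 40
python3 - <<'E'
from h import *
s=sense();print(np.round(s['joints'],4),np.round(s['eef_pos'],1),togo([481,357,50]))
b=eyes.capture("side")
cv2.imwrite("pics/t2.png",cv2.resize(b[90:190,200:300],None,fx=5,fy=5)[...,::-1])
E
```

```text
time_s: 1.7
eef_pos: [478.0, 357.6, 69.4]
ee_rot: [-0.001, 0.532, 0.846, -0.002]
force: [-0.2, -0.2, 0.4]
grip_width: 0.939
grip_force: 0.0
[ 0.4462  0.6497  1.4589 -0.      1.0386 -0.0017] [478.  357.6  69.4] [-0.0018  0.0025  0.0194]
```

View pics/t2.png

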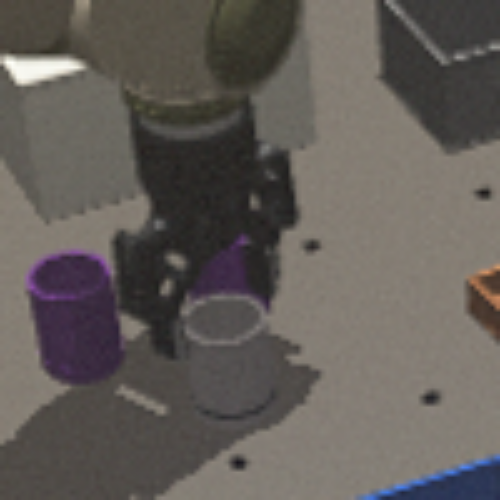

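The cup rim centre is at about side px (245.2,154.4) and the fingertip midpoint at about (243.2,152.4), roughly the same height. I'll work out that offset.

```bash
python3 - <<'E'
from h import *
print(at("side",(243.2,152.4),71),at("side",(245.2,154.4),72))
print(at("top",(194.5,237.1),72), at("top",(140+219/4,190+188.5/4),72))
E
```

```text
[477.8 363.1  71. ] [479.  348.7  72. ]
[481.9 358.2  72. ] [481.9 357.6  72. ]
```

```bash
python3 -m jog '[[-0.001,0.001,0,0,0,0,0.08],[-0.003,0,0.01,0,0,0,0.08],[0,0,0.009,0,0,0,0.08],[0,0,0,0,0,0,0.07],[0,0,0,0,0,0,0.06]]' 40
python3 -m jog '[[0,0,0,0,0,0,0.058],[0,0,0,0,0,0,0.05],[0,0,0,0,0,0,0.045],[0,0,0,0,0,0,0.045],[0,0,0,0,0,0,0.045]]' 40
python3 - <<'E'
from h import *
s=sense();print(np.round(s['joints'],4),np.round(s['eef_pos'],1),togo([481,354,50]),s['wrist_torque'])
E
```

```text
time_s: 2.25
eef_pos: [482.2, 354.9, 52.9]
ee_rot: [-0.0, 0.533, 0.846, -0.0]
force: [0.9, 1.1, -0.7]
grip_width: 0.705
grip_force: 0.0
time_s: 2.75
eef_pos: [482.8, 355.2, 53.8]
ee_rot: [0.001, 0.533, 0.846, 0.001]
force: [1.7, 0.8, 5.0]
grip_width: 0.63
grip_force: 42.8
[ 0.439   0.6722  1.4662 -0.      1.0012 -0.0079] [482.8 355.2  53.8] [-0.0003 -0.0022  0.0038] [ 0.04550787 -0.21382508 -0.03636344]
```

```bash
python3 -m jog '[[0,0,-0.02,0,0,0,0.045],[0,0,-0.03,0,0,0,0.045],[0,0,-0.03,0,0,0,0.045],[0,0,-0.03,0,0,0,0.045],[0,0,0,0,0,0,0.045]]' 50
python3 - <<'E'
from h import *
s=sense();print(np.round(s['joints'],4),np.round(s['eef_pos'],1),s['grip_width'],s['force'],s['wrist_torque'])
b=eyes.capture("side");a=eyes.capture("top")
cv2.imwrite("pics/t3.png",np.hstack([cv2.resize(b[60:180,190:270],None,fx=5,fy=5),cv2.resize(a[180:300,160:240],None,fx=5,fy=5)])[...,::-1])
E
```

```text
time_s: 3.25
eef_pos: [483.2, 355.5, 166.3]
ee_rot: [0.001, 0.533, 0.846, 0.002]
force: [0.2, 0.7, -2.4]
grip_width: 0.628
grip_force: 54.3
[ 4.3930e-01  5.3740e-01  1.3691e+00  1.0000e-04  1.2296e+00 -7.9000e-03] [483.2 355.5 166.3] 0.6280633836472873 [ 0.22213437  0.72124513 -2.42909539] [ 0.0302279  -0.03434419  0.0404494 ]
```

View pics/t3.png

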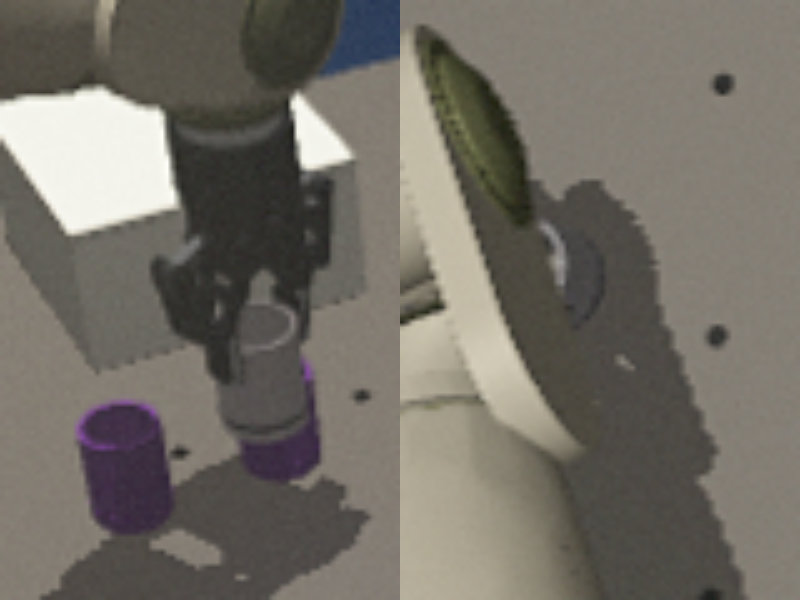

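The cup is held straight, close under its rim, with the purple ones untouched. Next I move over the tray.

```bash
python3 -m jog '[[-0.02,-0.01,-0.02,0,0,0,0.045],[-0.038,-0.0187,-0.022,0,0,0,0.045],[-0.038,-0.0187,-0.022,0,0,0,0.045],[-0.038,-0.0187,-0.022,0,0,0,0.045],[-0.038,-0.0187,-0.02,0,0,0,0.045]]' 60
python3 -m jog '[[-0.036,-0.018,0,0,0,0,0.045],[-0.02,-0.01,0,0,0,0.12,0.045],[0,0,0,0,0,0.12,0.045],[0,0,0,0,0,0.12,0.045],[0,0,0,0,0,0.12,0.045]]' 60
python3 -m jog '[[0,0,0,0,0.1,0,0.045],[0,0,0,0,0.1,0,0.045],[0,0,0,0,0,0,0.045]]' 60
python3 - <<'E'
from h import *
s=sense();print(np.round(s['joints'],4),np.round(s['eef_pos'],1),s['grip_width'],s['force'],s['wrist_torque'],rot().as_matrix().round(3).tolist(),togo([480,100,270]))
E
```

```text
time_s: 3.85
eef_pos: [479.2, 161.6, 267.7]
ee_rot: [-0.001, 0.533, 0.846, -0.001]
force: [1.3, -0.8, -2.7]
grip_width: 0.627
grip_force: 64.9
time_s: 4.35
eef_pos: [478.4, 100.3, 266.7]
ee_rot: [-0.002, 0.721, 0.693, -0.002]
force: [-0.8, 0.2, -3.3]
grip_width: 0.626
grip_force: 65.1
time_s: 4.65
eef_pos: [478.5, 99.4, 266.7]
ee_rot: [-0.071, 0.716, 0.691, 0.071]
force: [0.0, -0.1, -3.3]
grip_width: 0.627
grip_force: 65.0
[-0.1389  0.1996  1.5927  0.2032  1.3788 -0.1447] [478.5  99.4 266.7] 0.6272251036540349 [ 0.0090816  -0.06973533 -3.29885246] [-0.31264139 -0.00162268  0.03146996] [[0.036, 0.999, 0.003], [0.979, -0.036, 0.2], [0.2, -0.005, -0.98]] [ 0.0013  0.0015 -0.0031]
```

+ry raises j4, with the tool swinging to +y and the wrist to −y. I'll shift toward the tray's +y half to stay clear of the handle, then tip to about 84° and check.

```bash
python3 -m jog '[[0.022,-0.018,-0.005,0,0,0,0.045],[0.0205,-0.0165,-0.0045,0,0,0,0.045],[0,0,0,0,0.12,0,0.045],[0,0,0,0,0.14,0,0.045],[0,0,0,0,0.14,0,0.045]]' 60
python3 -m jog '[[0,0,0,0,0.14,0,0.045],[0,0,0,0,0.14,0,0.045],[0,0,0,0,0.14,0,0.045],[0,0,0,0,0.14,0,0.045],[0,0,0,0,0.14,0,0.045]]' 60
python3 -m jog '[[0,0,0,0,0.14,0,0.045],[0,0,0,0,0.1,0,0.045],[0,0,0,0,0,0,0.045],[0,0,0,0,0,0,0.045]]' 60
python3 - <<'E'
from h import *
s=sense();print(np.round(s['joints'],4),np.round(s['eef_pos'],1),s['grip_width'],s['force'],s['wrist_torque'],rot().as_matrix().round(3).tolist())
E
```

```text
time_s: 5.15
eef_pos: [445.4, 142.0, 286.0]
ee_rot: [-0.207, 0.686, 0.664, 0.213]
force: [0.4, -0.3, -3.7]
grip_width: 0.627
grip_force: 64.9
time_s: 5.65
eef_pos: [445.4, 141.6, 285.5]
ee_rot: [-0.423, 0.572, 0.552, 0.434]
force: [1.2, -0.2, -3.4]
grip_width: 0.624
grip_force: 65.1
time_s: 6.05
eef_pos: [445.7, 142.0, 285.9]
ee_rot: [-0.484, 0.517, 0.5, 0.498]
force: [-0.3, 0.2, -1.6]
grip_width: 0.626
grip_force: 65.3
[-0.4904  0.4215  1.9299  1.2115  1.8656 -0.8397] [445.7 142.  285.9] 0.6263892389371318 [-0.32061747  0.15032308 -1.56313625] [-1.02760882  0.03095609 -0.00942128] [[0.004, 1.0, 0.031], [0.034, -0.031, 0.999], [0.999, -0.003, -0.035]]
```

```bash
cat >> h.py <<'E'
def balls(tag):
    im=eyes.capture("top");cv2.imwrite(f"pics/{tag}.png",im[...,::-1])
    c=im[192:285,256:335].astype(int);r,g,b=c[...,0],c[...,1],c[...,2]
    for nm,m in(("white",(r>140)&(abs(r-b)<50)),("brown",(r>110)&(r>b+40))):
        n,_,st,ce=cv2.connectedComponentsWithStats(m.astype(np.uint8))
        print(nm,[(int(st[i,4]),(ce[i]+[256,192]).round(1).tolist()) for i in range(1,n) if st[i,4]>4])
E
python3 -m jog '[[0,0,0,0,0.06,0,0.045],[0,0,0,0,0.06,0,0.045],[0,0,0,0,0.05,0,0.045],[0,0,0,0,0.05,0,0.045],[0,0,0,0,0,0,0.045]]' 60
python3 -m jog '[[0,0,0,0,0,0,0.045],[0,0,0,0,0.04,0,0.045],[0,0,0,0,0.04,0,0.045],[0,0,0,0,0.04,0,0.045],[0,0,0,0,0,0,0.045]]' 60
python3 - <<'E'
from h import *
s=sense();print(np.round(s['joints'],4),np.round(s['eef_pos'],1),s['grip_width'],s['force'],s['wrist_torque'],rot().as_matrix().round(3).tolist())
balls("b1")
E
```

```text
time_s: 6.55
eef_pos: [445.8, 141.8, 286.3]
ee_rot: [-0.537, 0.458, 0.443, 0.553]
force: [1.0, 0.6, -3.3]
grip_width: 0.627
grip_force: 65.4
time_s: 7.05
eef_pos: [445.8, 141.6, 286.2]
ee_rot: [-0.563, 0.424, 0.409, 0.58]
force: [-0.4, 0.6, -2.3]
grip_width: 0.627
grip_force: 65.4
[-0.4673  0.5952  1.9644  1.3813  2.0672 -0.9656] [445.8 141.6 286.2] 0.6271201480916849 [-0.44572801  0.55932953 -2.31922036] [-0.91818587  0.03416762  0.01949141] [[-0.008, 0.999, 0.032], [-0.307, -0.033, 0.951], [0.952, -0.002, 0.307]]
white [(44, [275.2, 227.8]), (574, [267.2, 242.1]), (36, [288.6, 245.1]), (46, [273.1, 257.1]), (609, [272.1, 276.3])]
brown []
```

```bash
python3 -m jog '[[0,0,0,0,0.05,0,0.045],[0,0,0,0,0.05,0,0.045],[0,0,0,0,0.03,0,0.045],[0,0,0,0,0,0,0.045],[0,0,0,0,0,0,0.045]]' 60
python3 -m jog '[[0,0,0,0,0,0,0.045],[0,0,0,0,0,0,0.045],[0,0,0,0,0,0,0.045],[0,0,0,0,0,0,0.045],[0,0,0,0,0,0,0.045]]' 60
python3 - <<'E'
from h import *
s=sense();print(np.round(s['joints'],4),np.round(s['eef_pos'],1),s['force'],rot().as_matrix()[:,2])
a=eyes.capture("top");b=eyes.capture("side")
cv2.imwrite("pics/t4.png",np.hstack([cv2.resize(a[180:300,230:350],None,fx=3.3,fy=3.3,interpolation=2),cv2.resize(b[120:250,200:330],None,fx=3.046,fy=3.046,interpolation=2)])[...,::-1])
E
```

```text
time_s: 7.6
eef_pos: [445.9, 141.5, 286.8]
ee_rot: [-0.587, 0.385, 0.373, 0.607]
force: [0.0, 0.1, -2.6]
grip_width: 0.629
grip_force: 65.5
time_s: 8.1
eef_pos: [445.9, 141.5, 286.8]
ee_rot: [-0.587, 0.385, 0.373, 0.607]
force: [-0.4, -0.3, -1.9]
grip_width: 0.626
grip_force: 65.5
[-0.4434  0.6592  1.9684  1.4444  2.1504 -1.0018] [445.9 141.5 286.8] [-0.38817286 -0.30107278 -1.90040348] [0.02987965 0.90465153 0.4251033 ]
```

View pics/t4.png

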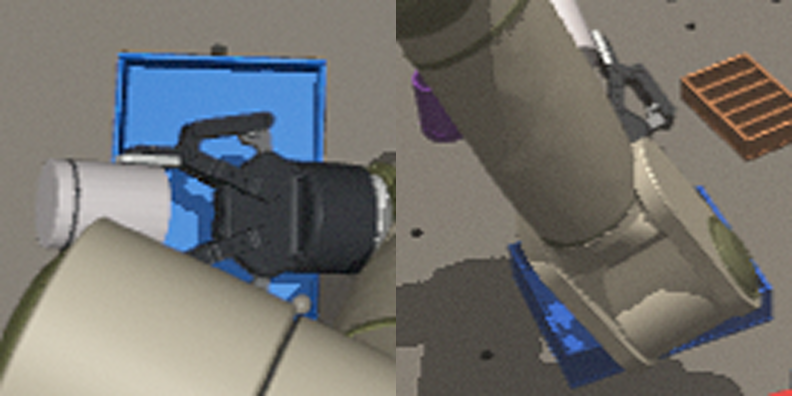

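The cup is tipped 25° past level over the tray with its mouth clear of the gripper body. A pale ball shows at about top px (321,271) inside the tray, and the arm hides the rest. I'll turn back, move toward the carriage and count.

```bash
python3 -m jog '[[0,0,0,0,-0.1,0,0.045],[0,0,0,0,-0.14,0,0.045],[0,0,0,0,-0.14,0,0.045],[0,0,0,0,-0.14,0,0.045],[0,0,0,0,-0.14,0,0.045]]' 60
python3 -m jog '[[0,0,0,0,-0.14,0,0.045],[0,0,0,0,-0.14,0,0.045],[0,0,0,0,-0.14,0,0.045],[0,0,0,0,-0.14,0,0.045],[0,0,0,0,-0.14,0,0.045]]' 60
python3 -m jog '[[0,0,0,0,-0.14,0,0.045],[0,0,0,0,-0.14,0,0.045],[0,0,0,0,-0.14,0,0.045],[0,0,0,0,-0.14,0,0.045],[0,0,0,0,-0.09,0,0.045]]' 60
python3 - <<'E'
from h import *
s=sense();print(np.round(s['joints'],4),np.round(s['eef_pos'],1),s['force'],rot().as_matrix().round(3).tolist(),togo([480,-100,280]))
E
```

```text
time_s: 8.7
eef_pos: [445.9, 141.0, 286.7]
ee_rot: [-0.433, 0.563, 0.544, 0.448]
force: [-0.0, 1.0, -1.9]
grip_width: 0.622
grip_force: 65.3
time_s: 9.2
eef_pos: [445.7, 141.1, 287.1]
ee_rot: [-0.22, 0.682, 0.659, 0.228]
force: [-0.7, 1.7, -3.1]
grip_width: 0.624
grip_force: 65.1
time_s: 9.7
eef_pos: [445.4, 142.1, 287.1]
ee_rot: [0.002, 0.718, 0.696, -0.002]
force: [0.2, -0.4, -2.8]
grip_width: 0.622
grip_force: 65.1
[ 0.0599  0.1543  1.581  -0.0047  1.4065  0.0928] [445.4 142.1 287.1] [ 0.23122187 -0.412485   -2.81102904] [[0.032, 0.999, 0.0], [0.999, -0.032, -0.005], [-0.005, 0.0, -1.0]] [-0.2409  0.0423  0.0082]
```

```bash
python3 -m jog '[[-0.025,0.004,0,0,0,0,0.045],[-0.045,0.008,0,0,0,0,0.045],[-0.045,0.008,0,0,0,0,0.045],[-0.045,0.008,0,0,0,0,0.045],[-0.045,0.008,0,0,0,0,0.045]]' 60
python3 -m jog '[[-0.036,0.006,0,0,0,0.1,0.045],[0,0,0,0,0,0.14,0.045],[0,0,0,0,0,0.14,0.045],[0,0,0,0,0,0.14,0.045],[0,0,0,0,0,0.14,0.045]]' 60
python3 - <<'E'
from h import *
s=sense();print(np.round(s['joints'],4),np.round(s['eef_pos'],1),s['force'])
balls("b2")
P=[at("top",p,45)[:2] for p in[(390.25,178),(422,182.75),(416.5,225.75),(384.25,221)]]
A,B,C,D=P;print(P,np.mean(P,0))
for v in(D-A,C-B): print("x",np.linalg.norm(v),np.degrees(np.arctan2(-v[1],-v[0])))
for v in(B-A,C-D): print("y",np.linalg.norm(v),np.degrees(np.arctan2(-v[1],-v[0]))-90)
E
```

```text
time_s: 10.2
eef_pos: [474.6, -66.1, 286.5]
ee_rot: [-0.001, 0.719, 0.695, -0.0]
force: [0.3, -0.2, -2.9]
grip_width: 0.624
grip_force: 65.1
time_s: 10.7
eef_pos: [479.4, -100.5, 286.3]
ee_rot: [-0.001, 0.907, 0.422, -0.0]
force: [0.2, 0.6, -2.6]
grip_width: 0.622
grip_force: 65.1
[-4.4670e-01  2.0590e-01  1.5210e+00  5.0000e-04  1.4169e+00  2.5230e-01] [ 479.4 -100.5  286.3] [ 0.23951239  0.5602     -2.57863777]
white [(22, [311.0, 249.3]), (12, [320.5, 271.5])]
brown [(17, [320.6, 251.0]), (18, [317.3, 257.0])]
[array([ 634.7, -158.7]), array([ 619.9, -243.8]), array([ 503.6, -222.3]), array([ 517.8, -137.4])] [ 569.   -190.55]
x 118.82466074010065 -10.326410554881095
x 118.27062188049909 -10.473834513962883
y 86.3773697214728 -9.865806943084408
y 86.07932388210307 -9.495150191167326
```

All four balls are in the tray (whites at (311,249) and (320,271), browns at (321,251) and (317,257)). Carriage yaw is −10° and the nest is at about (569,−190). Next: align with the carriage and hover over the nest.

```bash
python3 -m jog '[[0,0,0,0,0,0.14,0.045],[0,0,0,0,0,0.14,0.045],[0,0,0,0,0,0.14,0.045],[0,0,0,0,0,0.14,0.045],[0,0,0,0,0,0.14,0.045]]' 60
python3 -m jog '[[0,0,0,0,0,0.14,0.045],[0,0,0,0,0,0.14,0.045],[0,0,0,0,0,0.067,0.045],[0,0,0,0,0,0,0.045]]' 60
python3 - <<'E'
from h import *
s=sense();print(np.round(s['joints'],4),np.round(s['eef_pos'],1),rot().as_matrix().round(3).tolist(),togo([569,-190,180]))
E
```

```text
time_s: 11.25
eef_pos: [479.5, -100.4, 286.4]
ee_rot: [-0.001, 0.996, 0.087, -0.001]
force: [0.1, 0.2, -2.3]
grip_width: 0.626
grip_force: 65.1
time_s: 11.65
eef_pos: [479.6, -100.5, 286.5]
ee_rot: [-0.0, 0.996, -0.084, -0.001]
force: [0.9, 0.9, -2.3]
grip_width: 0.625
grip_force: 65.1
[-4.4640e-01  2.0580e-01  1.5207e+00  3.0000e-04  1.4165e+00  1.2917e+00] [ 479.6 -100.5  286.5] [[0.986, -0.167, -0.001], [-0.167, -0.986, 0.001], [-0.001, -0.001, -1.0]] [0.1032 0.0734 0.1063]
```

```bash
python3 -m jog '[[0.02,0.016,0.02,0,0,0,0.045],[0.03,0.02,0.03,0,0,0,0.045],[0.03,0.02,0.03,0,0,0,0.045],[0.021,0.016,0.03,0,0,0,0.045],[0,0,0.025,0,0,0,0.045]]' 60
python3 -m jog '[[0,0,0.02,0,0,0,0.045],[0,0,0,0,0,0,0.045],[0,0,0,0,0,0,0.045]]' 60
python3 - <<'E'
from h import *
s=sense();print(np.round(s['joints'],4),np.round(s['eef_pos'],1),togo([569,-190,120]))
b=eyes.capture("side");a=eyes.capture("top");cv2.imwrite("pics/s5.png",b[...,::-1]);cv2.imwrite("pics/a5.png",a[...,::-1])
o=cv2.resize(b[210:290,310:410],None,fx=7,fy=7,interpolation=2)
cv2.imwrite("pics/t5.png",o[...,::-1])
E
```

```text
time_s: 12.15
eef_pos: [568.0, -190.6, 149.0]
ee_rot: [-0.0, 0.997, -0.083, -0.001]
force: [-0.2, 0.4, -3.2]
grip_width: 0.626
grip_force: 65.0
time_s: 12.45
eef_pos: [567.5, -188.7, 132.4]
ee_rot: [-0.0, 0.997, -0.083, 0.0]
force: [0.5, -1.4, -2.3]
grip_width: 0.627
grip_force: 64.9
[-5.1690e-01  5.7140e-01  1.4083e+00  1.0000e-04  1.1619e+00  1.2210e+00] [ 567.5 -188.7  132.4] [0.0017 0.001  0.0124]
```

View pics/t5.png

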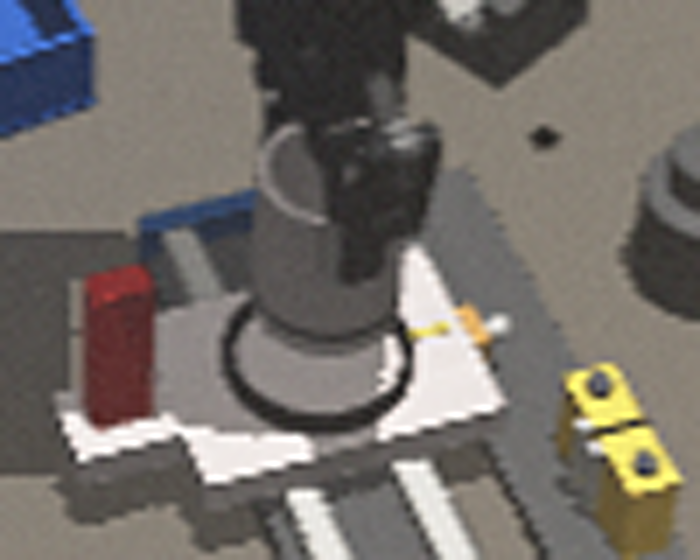

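Side view: cup bottom centre at about (356.6,252.4) and rim centre at about (357.3,234.4), hovering over the ring (centre (355.4,260.5)). The handle and yellow block are clear.

```bash
python3 - <<'E'
from h import *
print("bottom",at("side",(356.6,252.4),78.6),"rim",at("side",(357.3,234.4),150.6),"ring",at("side",(355.4,260.5),53),at("side",(355.4,260.0),53))
# expected px of cup bottom for centre offsets d along tool x
c=eyes.calibration("side");T=np.linalg.inv(np.array(c['cam_to_world']))
K=np.array([[c['fx'],0,c['cx']],[0,c['fy'],c['cy']],[0,0,1]])
pr=lambda p:cv2.projectPoints(np.array([p],float),cv2.Rodrigues(T[:3,:3])[0],T[:3,3],K,np.array(c['dist']))[0][0,0]
th=np.linspace(0,2*np.pi,90)
def ext(x,y,z,r):
    q=np.array([pr([x+r*np.cos(t),y+r*np.sin(t),z]) for t in th]);return ((q.min(0)-[310,210])*7).round(),((q.max(0)-[310,210])*7).round()
print("cup bottom model",ext(567.5,-188.7,78.6,28)); print("rim",ext(567.5,-188.7,150.6,28)); print("ring top r36",ext(569,-190,53,36),"ring base",ext(569,-190,45,36))
E
```

```text
bottom [ 570.5 -191.5   78.6] rim [ 567.4 -193.8  150.6] ring [ 565.6 -195.5   53. ] [ 566.5 -194.    53. ]
cup bottom model (array([241., 239.]), array([391., 352.]))
rim (array([246., 106.]), array([402., 219.]))
ring top r36 (array([223., 269.]), array([413., 415.])) ring base (array([222., 283.]), array([412., 428.]))
```

```bash
python3 -m jog '[[-0.0016,0.002,0,0,0,0,0.045],[0,0,0.012,0,0,0,0.045],[0,0,0.008,0,0,0,0.045],[0,0,0,0,0,0,0.045]]' 60
python3 -m jog '[[0,0,0.004,0,0,0,0.045],[0,0,0.003,0,0,0,0.045],[0,0,0,0,0,0,0.045]]' 60
python3 -c "
from h import *
for i in range(3): print(np.round(sense()['eef_pos'],1),sense()['force'].round(1) if hasattr(sense()['force'],'round') else sense()['force'],togo([565.6,-190.5,99]))"
```

```text
time_s: 12.95
eef_pos: [564.7, -190.1, 110.0]
ee_rot: [-0.001, 0.996, -0.084, -0.001]
force: [-0.1, 0.2, -2.6]
grip_width: 0.627
grip_force: 65.1
time_s: 13.25
eef_pos: [565.3, -190.4, 104.3]
ee_rot: [-0.0, 0.996, -0.084, -0.0]
force: [0.0, -0.4, -3.3]
grip_width: 0.625
grip_force: 65.1
[ 565.3 -190.4  104.3] [ 0.  -0.4 -3.3] [0.0004 0.0001 0.0053]
[ 565.3 -190.4  104.3] [ 0.  -0.4 -3.3] [0.0004 0.0001 0.0053]
[ 565.3 -190.4  104.3] [ 0.  -0.4 -3.3] [0.0004 0.0001 0.0053]
```

```bash
python3 -m jog '[[0,0,0.003,0,0,0,0.045],[0,0,0.002,0,0,0,0.045],[0,0,0,0,0,0,0.045]]' 60
python3 -m jog '[[0,0,0.001,0,0,0,0.045],[0,0,0,0,0,0,0.045]]' 60
```

```text
time_s: 13.55
eef_pos: [565.3, -190.4, 99.5]
ee_rot: [-0.0, 0.996, -0.084, -0.0]
force: [-0.7, 0.0, -2.4]
grip_width: 0.628
grip_force: 65.1
time_s: 13.75
eef_pos: [565.5, -190.5, 99.0]
ee_rot: [0.0, 0.996, -0.085, 0.0]
force: [0.1, 0.2, -0.5]
grip_width: 0.625
grip_force: 65.1
```

Contact on the nest floor at the expected height (the force rose and z came within 0.2 mm of nominal). I'll open gently and back off straight up.

```bash
python3 -m jog '[[0,0,0,0,0,0,0.058],[0,0,0,0,0,0,0.064],[0,0,0,0,0,0,0.068],[0,0,0,0,0,0,0.072],[0,0,0,0,0,0,0.072]]' 60
python3 -m jog '[[0,0,-0.02,0,0,0,0.072],[0,0,-0.03,0,0,0,0.072],[0,0,-0.03,0,0,0,0.072],[0,0,-0.03,0,0,0,0.06],[0,0,0,0,0,0,0.05]]' 40
python3 - <<'E'
from h import *
a=eyes.capture("top");b=eyes.capture("side");cv2.imwrite("pics/a6.png",a[...,::-1]);cv2.imwrite("pics/s6.png",b[...,::-1])
print(np.round(sense()['eef_pos'],1),togo([490.2,-176,150]),togo([490.2,-176,91]))
E
```

```text
time_s: 14.25
eef_pos: [565.4, -190.5, 98.8]
ee_rot: [0.0, 0.996, -0.084, 0.0]
force: [1.7, 0.6, 0.9]
grip_width: 0.843
grip_force: 0.0
time_s: 14.75
eef_pos: [566.7, -191.1, 213.1]
ee_rot: [0.002, 0.996, -0.084, 0.003]
force: [1.4, -0.6, -0.4]
grip_width: 0.59
grip_force: 0.0
[ 565.4 -190.4  208.8] [-0.0766 -0.0016  0.0587] [-0.0766 -0.0016  0.1177]
```

```bash
python3 -m jog '[[-0.02,-0.0005,0,0,0,0,0.05],[-0.03,-0.001,0.01,0,0,0,0.05],[-0.0266,0,0.02,0,0,0,0.05],[0,0,0.02,0,0,0,0.05],[0,0,0,0,0,0,0.05]]' 40
python3 - <<'E'
from h import *
b=eyes.capture("side")
print(np.round(sense()['eef_pos'],1),togo([489.8,-176.4,91]),sense()['force'])
a=cv2.imread("pics/a6.png")
o=np.hstack([cv2.resize(b[195:295,300:400],None,fx=4,fy=4,interpolation=2)[...,::-1],cv2.resize(cv2.imread("pics/s6.png")[195:295,300:400],None,fx=4,fy=4,interpolation=2)])
cv2.imwrite("pics/t6.png",o)
E
```

```text
time_s: 15.35
eef_pos: [488.4, -175.2, 155.8]
ee_rot: [-0.002, 0.996, -0.085, -0.003]
force: [0.1, 0.1, 0.1]
grip_width: 0.586
grip_force: 0.0
[ 489.5 -175.8  157.5] [0.0006 0.0007 0.0665] [-0.09821883 -0.32160606  0.2994476 ]
```

View pics/t6.png

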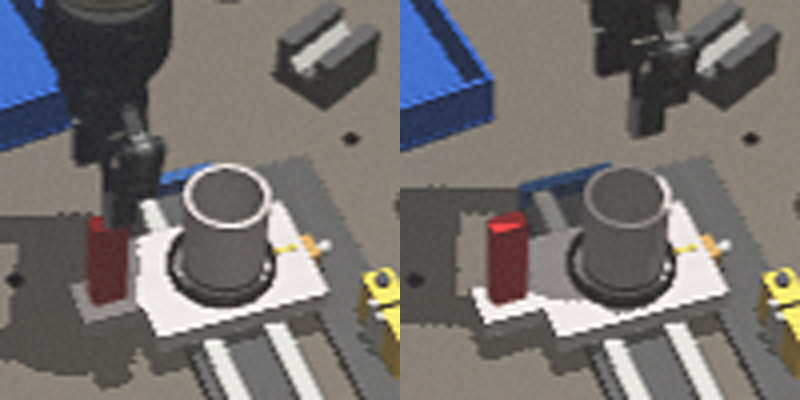

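The casting stands upright inside the ring, and the gripper is over the red handle with one finger on each side. I'll descend and grip.

```bash
python3 -m jog '[[0,0.0005,0.02,0,0,0,0.05],[0,0,0.02,0,0,0,0.05],[0,0,0.015,0,0,0,0.05],[0,0,0.011,0,0,0,0.05],[0,0,0,0,0,0,0.05]]' 40
python3 -m jog '[[0,0,0,0,0,0,0.03],[0,0,0,0,0,0,0.02],[0,0,0,0,0,0,0.01],[0,0,0,0,0,0,0.005],[0,0,0,0,0,0,0.005]]' 40
python3 -c "
from h import *
print(np.round(sense()['eef_pos'],1),sense()['grip_width'],sense()['force'])"
```

```text
time_s: 15.9
eef_pos: [490.0, -176.4, 91.9]
ee_rot: [-0.0, 0.996, -0.084, -0.001]
force: [-1.1, 0.1, 0.4]
grip_width: 0.587
grip_force: 0.0
time_s: 16.4
eef_pos: [490.5, -176.7, 93.7]
ee_rot: [0.0, 0.996, -0.085, 0.001]
force: [-0.3, 1.3, 7.4]
grip_width: 0.155
grip_force: 39.5
[ 490.5 -176.7   93.7] 0.1547135843810287 [-0.33846377  1.2872459   7.43025164]
```

```bash
python3 -m jog '[[0,0.006,0,0,0,0,0.005],[0,0.008,0,0,0,0,0.005],[0,0.008,0,0,0,0,0.005],[0,0.006,0,0,0,0,0.005],[0,0,0,0,0,0,0.005]]' 40
python3 - <<'E'
from h import *
u=np.array([-.17,-.985,0])
i1=at("top",(406.5,175.2),36.5);i2=at("side",(381,256.1),36.5)
for n,p,z in[("top",(433.25,172.5),50),("top",(432.9,176.4),40),("side",(398.6,270.9),50),("side",(393.9,272.3),40)]:
    print(n,z,at(n,p,z),((at(n,p,z)-(i1 if n=="top" else i2))@u).round(1))
print(np.round(sense()['eef_pos'],1),sense()['force'],((np.array(sense()['eef_pos'])-[490.5,-176.7,93.7])@u).round(1))
E
```

```text
time_s: 16.9
eef_pos: [485.3, -205.1, 93.7]
ee_rot: [0.0, 0.996, -0.085, 0.0]
force: [-3.6, -1.1, 7.5]
grip_width: 0.155
grip_force: 39.6
top 50 [ 646.6 -274.7   50. ] 68.4
top 40 [ 638.  -275.6   40. ] 70.8
side 50 [ 646.7 -277.4   50. ] 71.7
side 40 [ 638.9 -269.1   40. ] 64.8
[ 485.3 -205.1   93.7] [-3.55471202 -1.14992301  7.54728408] 28.9
```

```bash
python3 -m jog '[[0,0.006,0,0,0,0,0.005],[0,0.007,0,0,0,0,0.005],[0,0.006,0,0,0,0,0.005],[0,0,0,0,0,0,0.005]]' 40
f(){ grep -E "eef_pos|^force"; }
python3 -m jog '[[0,0.002,0,0,0,0,0.005],[0,0,0,0,0,0,0.005]]' | f
python3 -m jog '[[0,0.002,0,0,0,0,0.005],[0,0,0,0,0,0,0.005]]' | f
python3 -m jog '[[0,0.002,0,0,0,0,0.005],[0,0,0,0,0,0,0.005]]' | f
python3 -m jog '[[0,0.001,0,0,0,0,0.005],[0,0,0,0,0,0,0.005]]' | f
python3 -m jog '[[0,0.001,0,0,0,0,0.005],[0,0,0,0,0,0,0.005]]' | f
```

```text
time_s: 17.3
eef_pos: [481.9, -223.7, 93.7]
ee_rot: [0.0, 0.996, -0.085, -0.0]
force: [-5.7, -1.1, 8.1]
grip_width: 0.161
grip_force: 39.8
eef_pos: [481.6, -225.2, 93.7]
force: [-6.0, 0.4, 8.5]
eef_pos: [481.3, -227.0, 93.7]
force: [-4.4, 1.0, 8.6]
eef_pos: [480.9, -229.0, 93.7]
force: [-5.1, 1.3, 8.3]
eef_pos: [480.7, -229.8, 93.7]
force: [-4.9, 2.6, 9.4]
eef_pos: [480.5, -230.8, 93.7]
force: [-4.9, 2.2, 7.7]
```

```bash
f(){ grep -E "eef_pos|^force" | tr '\n' ' '; echo; }
python3 -m jog '[[0,0.001,0,0,0,0,0.005],[0,0,0,0,0,0,0.005]]' | f
python3 -m jog '[[0,0.001,0,0,0,0,0.005],[0,0,0,0,0,0,0.005]]' | f
python3 -m jog '[[0,0.001,0,0,0,0,0.005],[0,0,0,0,0,0,0.005]]' | f
python3 -m jog '[[0,0.001,0,0,0,0,0.005],[0,0,0,0,0,0,0.005]]' | f
python3 -m jog '[[0,0.001,0,0,0,0,0.005],[0,0,0,0,0,0,0.005]]' | f
python3 -m jog '[[0,0.001,0,0,0,0,0.005],[0,0,0,0,0,0,0.005]]' | f
```

```text
eef_pos: [480.4, -231.8, 93.7] force: [-5.4, 2.7, 8.3] 
eef_pos: [480.2, -232.7, 93.7] force: [-6.2, 3.5, 8.3] 
eef_pos: [480.1, -233.1, 93.7] force: [-4.4, 6.1, 10.3] 
eef_pos: [480.0, -233.6, 93.7] force: [-3.5, 9.4, 11.8] 
eef_pos: [479.9, -234.2, 93.7] force: [-4.2, 10.8, 10.9] 
eef_pos: [479.6, -235.5, 93.7] force: [-4.6, 8.1, 11.1]
```

```bash
f(){ grep -E "eef_pos|^force" | tr '\n' ' '; echo; }
python3 -m jog '[[0,0.001,0,0,0,0,0.005],[0,0,0,0,0,0,0.005]]' | f
python3 -m jog '[[0,0.001,0,0,0,0,0.005],[0,0,0,0,0,0,0.005]]' | f
python3 -m jog '[[0,0.001,0,0,0,0,0.005],[0,0,0,0,0,0,0.005]]' | f
python3 -m jog '[[0,0.001,0,0,0,0,0.005],[0,0,0,0,0,0,0.005]]' | f
```

```text
eef_pos: [479.4, -237.0, 93.7] force: [-5.6, 4.0, 10.2] 
eef_pos: [479.1, -238.4, 93.7] force: [-6.6, 2.7, 10.2] 
eef_pos: [478.9, -239.6, 93.7] force: [-6.3, 1.7, 10.1] 
eef_pos: [478.7, -240.7, 93.7] force: [-7.0, 1.3, 10.2]
```

```bash
f(){ grep -E "eef_pos|^force" | tr '\n' ' '; echo; }
python3 -m jog '[[0,0.001,0,0,0,0,0.005],[0,0,0,0,0,0,0.005]]' | f
python3 -m jog '[[0,0.001,0,0,0,0,0.005],[0,0,0,0,0,0,0.005]]' | f
python3 -m jog '[[0,0.0005,0,0,0,0,0.005],[0,0,0,0,0,0,0.005]]' | f
python3 -c "
from h import *
a=eyes.capture('top');cv2.imwrite('pics/a7.png',a[...,::-1]);balls('b7');b=eyes.capture('side');cv2.imwrite('pics/s7.png',b[...,::-1]);print(sense()['eef_pos'],sense()['force'])"
```

```text
eef_pos: [478.5, -241.9, 93.7] force: [-6.4, 1.4, 9.3] 
eef_pos: [478.3, -242.7, 93.7] force: [-6.8, 2.3, 9.7] 
eef_pos: [478.3, -243.1, 93.7] force: [-7.1, 3.1, 9.8] 
white [(22, [311.0, 249.3]), (401, [302.9, 278.1]), (19, [320.7, 271.7])]
brown [(22, [320.9, 251.1]), (23, [317.2, 257.0])]
[ 478.29136368 -243.08159206   93.69883961] [-6.6495879   1.95983382  9.77741773]
```

```bash
f(){ grep -E "eef_pos|^force" | tr '\n' ' '; echo; }
python3 -m jog '[[0,0.0005,0,0,0,0,0.005],[0,0,0,0,0,0,0.005]]' | f
python3 -m jog '[[0,0,0,0,0,0,0.005],[0,0,0,0,0,0,0.005]]' | f
python3 -m jog '[[0,0,0,0,0,0,0.005],[0,0,0,0,0,0,0.005]]' | f
```

```text
eef_pos: [478.2, -243.5, 93.7] force: [-6.9, 2.5, 9.6] 
eef_pos: [478.2, -243.6, 93.7] force: [-5.8, 2.9, 10.3] 
eef_pos: [478.2, -243.6, 93.7] force: [-7.0, 2.6, 9.7]
```

```bash
python3 -c "
from rig import *
print(sense()['time_s'],sense()['grip_force']);print(finish_job())"
```

```text
21.65 40.18820643424988
the job is handed in; nothing more can be done
None
```

I handed the job in at 21.7 s: the four balls are in the tray, the casting was set upright in the nest and released, and the carriage is at the notch (judged by position and push force, not seen in a picture) with the handle still gripped at 40 N.

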